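# Index the sample carousel and start the reading

### The arm

A 6-joint arm with a two-finger parallel gripper is mounted at the origin on the work surface; the furniture and walls round the work are solid. World frame = base frame: x ahead of the robot, y to its left, z up, the work surface at z = 0. Lengths are in m, angles in rad, forces in N, time in s.
With the tool pointing down it reaches from about 0.3 to 0.875 m from the base axis. Payload 6.4 kg.
Tool frame: the origin (TCP) lies at the very end of the fingers, on their centre line; the grasp point (between the pads) lies 19 mm behind it; z points along the fingers, y is the line along which they close (so a half turn about z gives the same grasp; the last joint's range is limited). The gripper opens to 85 mm and grips with 20 to 120 N. Pads are 22 mm wide; open, the fingers measure 114 mm over their backs; the gripper's body (76 mm by 85 mm) begins 54 mm behind the grasp point. The pads swing forward as they close: fully open they stand 13 mm farther back than shut.
Start: joints at [-1.501, 0.181, 1.607, -0, 1.354, -0.206], TCP at [0.157, -0.553, 0.231] pointing down, gripper open.
Joint ranges: [-2.99, 2.99], [-0.89, 2.07], [0.3, 2.58], [-1.14, 4.28], [0, 2.63], [-3.12, 3.12]. Speed limits (rad/s): [2.57, 2.57, 3.01, 3.14, 3.14, 3.14].

### API

Orientations are given as a unit quaternion [w, x, y, z].
In Python, from bench import telemetry, camera, ctrl, spotter gives the robot as it stands.
- The arm moves only by the tool send_rows, never from a script. Its argument "series" is a list of rows, each a list of 3 entries, a list of its own where there are three numbers: the turn, a rotation vector about the world's x, y, z in degrees, then the shift along the world's x, y, z in mm, then the closure, from -1 (fully open) to 1 (shut), so that 0 is half open. In form: [[[rx, ry, rz], [dx, dy, dz], gripper], ...]. A call has 1 to 10 rows; each row is the pose to reach, as a shift and turn from the pose commanded when the call began; what a row does not reach only later rows make up. A row lasts 1/8 s, in which the tool goes at most 62.5 mm and 10.7 degrees, less where a joint would pass 70% of its speed; a pose out of reach is approached as far as the arm can. A call with a gripper value outside its range is refused whole. The fingers move at their own pace and stop on an object; the grip force is fixed at half the most. Time passes only in rows, so rows that repeat a pose let the fingers close. It gives the time, the measured TCP pose, the force, the opening and the grip force at its end, in the units of the state.
- telemetry.get_obs(): the state, without advancing time (a new reading comes with each control period).
- camera(name): name is "side" or "top"; returns a dict with "pixels" (420x560x3 uint8, red, green, blue), "camera_matrix" (3x3 intrinsics, pixels), "dist_coeffs" ([k1, k2, p1, p2, k3] as OpenCV has them; the pictures are not rectified), "xyz" and "orientation" of the camera in the world. Camera axes: x right, y up, looking along -z (the intrinsics and any distortion apply to the point x, -y, -z); pixel columns grow to the right and rows downward; lengths in m; the calibration is good to about 2 mm. A picture is of the moment at which its call begins. There is no depth.
- ctrl.hand_in(): hands the job in; it is judged then, once.
Trained networks look in the newest picture that a camera, given by its name, has taken for a name from the list of things; names that differ only in an ending like _2 or _b are one class to them, and where a whole thing is asked for, a point or a joint stands for the part that bears it (a point fixed in the world has none). Each returns a list of dicts, best first, with "conf" (0 to 1); they miss things now and then, are a little off and sometimes report something else, mostly with a low value. They report only what shows in the picture. A call takes as long as a camera call.
- spotter.boxes_of(thing, camera): "xyz" ([x, y, z] in m, in world coordinates, good to about 4 mm: the middle of the surface that is visible of it).
- spotter.landmark_of(thing, camera): "xyz" ([x, y, z] in m, in world coordinates, good to about 4 mm: a listed point, or the origin of a listed thing).
The state is a dict: "time_s": time; "q": joint angles; "dq": joint speeds; "joint_efforts": joint torques, N m; "eef_pos": TCP position; "eef_rot": TCP orientation; "wrist_force": force on the tool from outside, world axes, zero at the start; "torque": the same for the moment, N m; "opening": opening from 0.0 (shut) to 1.0 (fully open); "grasp_force": force on a finger pad.
Only numpy, scipy, OpenCV 4.12 (cv2) and the standard library are available. Lean on these libraries where they do the work, as an engineer would, in place of code of your own. Each camera call takes 0.05 s, during which the arm holds its last target. There are 200 camera calls.

### The job

The red-capped tube in the sampler carousel is next in line: pull the sprung knob on top of the carousel up, turn it to bring the red-capped tube round in front of the reader window, and let the knob snap fully down into the index notch there, which you must feel for. Then press the green button on the sampler's console fully down and let it go. Do not force the knob, keep every tube standing in its cup, and leave the other things on the bench where they are.

Things in the scene. Friction and masses are not known exactly. Their poses are not given: they have to be found in the camera images.
- knob_grip (a point): centre of the black T-knob bar on top of the carousel: 46 mm long (point x), 16 thick (y), 30 high (z); 200 mm above the bench when down, on the carousel's vertical axis. Below it a collar of 28 mm diameter (14 to 24 mm under this point) and a 12 mm stem. The bar turns with the carousel. A spring holds it down: 5 N, rising to 8 N at full stroke, plus 1 N weight. The tube caps end 24 mm under the bar
- knob (a joint): how far the T-knob is pulled up, m: 0 = fully down in a notch or slot. A hidden cross pin must be lifted 6 mm to clear the notch; hard stop at 11 mm; over 25 N on the pin harms it. Between notches the pin rests on a smooth land, so a knob let go there stays about 6 mm up, unlocked, and snaps down by itself once it is turned over a notch while not held up
- carousel (a joint): turn of carousel and knob together, rad, anticlockwise from above positive; 0 at the start, the pin in a wide parking slot (ends 0.02 to 0.45 away). One snug notch (pin play 0.045 each way) per side for the next station, but the hidden index ring has slipped: the notch is 0.12 to 0.20 rad short of or beyond 60 degrees. End stops at +-1.45. Friction 0.05 N m holds it where left
- reader_spot (a point): fixed point 105 mm above the bench, 58 mm from the carousel axis, where a tube that is indexed at the reader stands: 39 mm in front of the black window of the white reader post (50 mm wide, 131 mm high) at the rim of the carousel. Its x points from the carousel axis to the reader
- red_tube_mid (a point): centre (half-way up) of the tube with the red cap, 20 x 115 mm, loose in one of the six cups of the carousel, 58 mm from its axis, one station (60 degrees) to the left or to the right of the reader; it rides round with the carousel
- blue_tube_mid (a point): centre of the blue-capped tube with pink content, loose in the cup on the other side of the reader; 20 x 115 mm
- green_tube_mid (a point): centre of the green-capped tube, loose in the cup that is before the reader at the start; 20 x 115 mm
- back_tube_mid (a point): centre of the blue-capped empty tube, loose in the cup opposite the reader; 20 x 115 mm
- read_button_top (a point): centre of the top of the round green push button (28 mm diameter) on the console block beside the carousel, 140 mm from its axis, 80 mm above the bench; it is pressed straight down
- read_button (a joint): how far the green button is pressed, m: 0 = up, 0.006 = fully down (5 N); it springs back
- amber_bottle: amber reagent bottle with black cap, 54 x 131 mm, loose bystander; origin at the centre of its underside
- sample_jar: clear sample jar with red lid, 62 x 120 mm, loose bystander; origin at the centre of its underside
- beaker_50: small empty glass beaker, 50 x 56 mm, loose bystander; origin at the centre of its underside

How it is judged:
On the way, in this order (a step that is already met when the one before it is completed fails the run):
1. the knob is pulled up out of its slot (value of joint knob above 0.0055 m), for 0.1 s.
2. the knob has snapped down into the notch with the red-capped tube in front of the reader (value of joint knob below 0.0025 m and horizontal distance between red_tube_mid and reader_spot below 0.022 m), for 0.3 s.
3. the green button is pressed fully down, the knob still locked (all of step 2 and value of joint read_button above 0.0045 m), for 0.05 s.
At the end, for the whole second after the job is handed in: The knob is locked down in the notch (pulled up less than 2.5 mm), the red-capped tube stands upright (within 0.25 rad) in its cup with its centre within 22 mm horizontally of the reader spot, and the green button has been pressed and is up again (less than 2 mm) (all of step 2 and angle between red_tube_mid's own z axis and vertical below 0.25 rad and value of joint read_button below 0.002 m and height (world z) of red_tube_mid below 0.115 m); the robot touches nothing.
It fails at once if a tube is tipped over or pulled out of its cup (angle between any of red_tube_mid, blue_tube_mid, green_tube_mid, back_tube_mid's own z axis and vertical above 0.35 rad or height (world z) of any of red_tube_mid, blue_tube_mid, green_tube_mid, back_tube_mid above 0.125 m).
It fails at once if the amber bottle, the sample jar or the beaker is pushed away (more than 30 mm) (distance of any of amber_bottle, sample_jar, beaker_50 from where it was at the start of the episode above 0.03 m).
It fails at once if the knob's pin is forced against the side of a notch, the land or the stop of its pull (over 25 N) (contact force between knob_c1 and anything else above 25 N).
It fails at once if the button is hammered (over 40 N) (contact force between read_button and the arm above 40 N).
It also fails if it takes over 54 s, if anything falls off the work surface, if the arm or the gripper's body presses on something with over 40 N, if the wrist force passes 120 N, or if a joint passes its speed limit or range.

## Working session

There is one attempt and no reset: what is moved stays moved. The work goes in short steps, Python scripts to look and compute and a tool call to move; the robot and the scene stay as the last step left them, time stands still between calls to the robot, and variables do not carry over. Pictures are saved under pics/ and viewed, at most 10 in all, crops included, and the job is handed in when it is done.

Besides the shell and the picture viewer there is one more tool, called as name(argument=value, ...) on one line, values as JSON. send_rows: Moves the arm, as the interface text tells. Its arguments: {"type":"object","properties":{"series":{"type":"array","items":{"type":"array"}}},"required":["series"]}

```bash
mkdir -p pics; cat > look.py <<'E'
import cv2
from bench import telemetry,camera,ctrl,spotter
def snap(n,f):
    c=camera(n); cv2.imwrite('pics/'+f,c['pixels'][:,:,::-1]); return c
E
python3 - <<'E'
from look import *
import numpy as np
for n in('side','top'):
    c=snap(n,n+'0.png'); print(n,c['xyz'],c['orientation'])
    for t in 'knob_grip reader_spot red_tube_mid blue_tube_mid green_tube_mid back_tube_mid read_button_top amber_bottle sample_jar beaker_50'.split():
        r=spotter.landmark_of(t,n)[:2]; print(t,[(np.round(d['xyz'],3).tolist(),round(d['conf'],2)) for d in r])
o=telemetry.get_obs();print(o)
E
```

```text
side [ 0.56755375 -1.32198637  0.68187428] [ 0.84019859  0.54213261 -0.00753217 -0.01009112]
knob_grip [([0.588, -0.293, 0.201], 0.69), ([0.634, -0.324, 0.101], 0.32)]
reader_spot [([0.635, -0.326, 0.101], 0.6)]
red_tube_mid [([0.578, -0.351, 0.102], 0.81)]
blue_tube_mid []
green_tube_mid [([0.63, -0.327, 0.103], 0.79), ([0.534, -0.261, 0.101], 0.53)]
back_tube_mid [([0.53, -0.261, 0.102], 0.62)]
read_button_top [([0.448, -0.336, 0.076], 0.62)]
amber_bottle [([0.65, -0.083, -0.002], 0.79)]
sample_jar [([0.737, -0.097, -0.001], 0.77)]
beaker_50 [([0.629, -0.329, 0.103], 0.29)]
top [ 0.39393308 -0.11588063  1.22939866] [ 0.71030841  0.06466662 -0.07210741 -0.69719489]
knob_grip [([0.581, -0.298, 0.198], 0.73)]
reader_spot [([0.63, -0.324, 0.104], 0.66)]
red_tube_mid [([0.584, -0.355, 0.1], 0.42)]
blue_tube_mid [([0.634, -0.268, 0.102], 0.51)]
green_tube_mid [([0.634, -0.327, 0.1], 0.54)]
back_tube_mid [([0.538, -0.265, 0.101], 0.52)]
read_button_top []
amber_bottle [([0.654, -0.079, 0.001], 0.76)]
sample_jar [([0.738, -0.097, -0.001], 0.76), ([0.637, -0.268, 0.107], 0.43)]
beaker_50 [([0.437, 0.155, -0.001], 0.78)]
{'time_s': 1.1, 'q': array([-1.50131621e+00,  1.80802548e-01,  1.60699226e+00,  2.53579146e-05,
        1.35378106e+00, -2.06288246e-01]), 'dq': array([-3.67705696e-04, -6.64003772e-05, -5.94828868e-04, -1.76624188e-04,
       -1.57477203e-03, -5.32964842e-04]), 'joint_efforts': array([ 8.99053248e-04, -4.44849551e+01, -3.51684523e+01, -2.07534408e-04,
        7.21962460e-04, -2.49419890e-05]), 'eef_pos': array([ 0.15659755, -0.55329126,  0.23129077]), 'eef_rot': array([9.21904527e-06, 9.90509402e-01, 1.37444983e-01, 1.17790069e-05]), 'wrist_force': array([ 0.45641201,  0.51141112, -0.54212565]), 'torque': array([-0.01101627,  0.00964974, -0.00195084]), 'grasp_force': 0.0, 'opening': 1.0014050373341492}
```

View pics/side0.png

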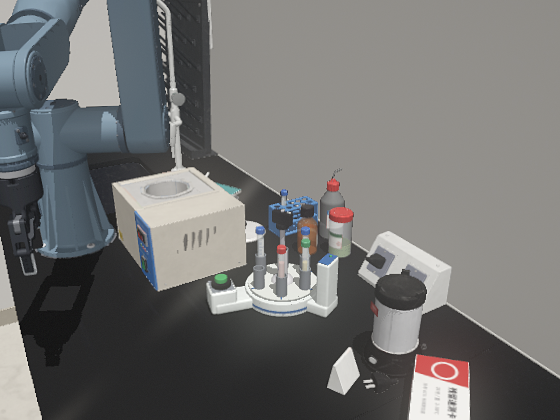

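View pics/top0.png

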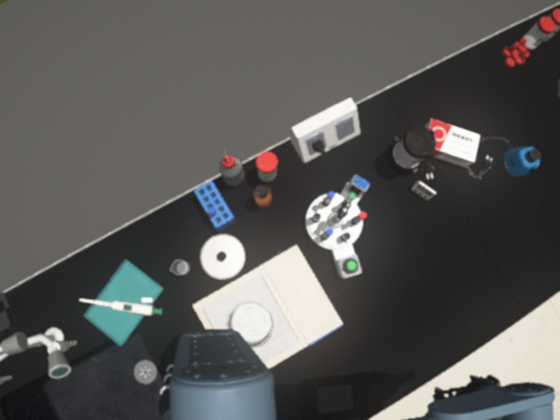

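The side view shows the carousel at about (283,285), with the knob at (283,215), the red cap at (282,250), and the console button at (220,282). In the top view the knob is at about (342,211), the red cap (363,215), the green cap (352,196) by the reader (358,186), and the button (351,266). Next I need the bar's direction.

```bash
cat >> look.py <<'E'
import numpy as np
from scipy.spatial.transform import Rotation as R
def cam(c):
    w,x,y,z=c['orientation']; M=R.from_quat([x,y,z,w]).as_matrix()@np.diag([1,-1,-1.])
    return M,np.array(c['xyz']),np.array(c['camera_matrix'],float),np.array(c['dist_coeffs'],float)
def proj(c,P):
    M,t,K,d=cam(c); P=np.atleast_2d(P).astype(float)
    return cv2.projectPoints((P-t)@M,np.zeros(3),np.zeros(3),K,d)[0][:,0]
def ray(c,uv):
    M,t,K,d=cam(c); p=cv2.undistortPoints(np.array([[uv]],float),K,d)[0,0]
    return t,M@np.array([p[0],p[1],1.])
def onz(c,uv,z):
    t,v=ray(c,uv); return t+v*(z-t[2])/v[2]
def tri(c1,u1,c2,u2):
    A=[];b=[]
    for c,u in((c1,u1),(c2,u2)):
        t,v=ray(c,u);v/=np.linalg.norm(v);Q=np.eye(3)-np.outer(v,v);A.append(Q);b.append(Q@t)
    return np.linalg.lstsq(np.vstack(A),np.hstack(b),rcond=None)[0]
E
python3 - <<'E'
from look import *
a=snap('side','s1.png');b=snap('top','t1.png')
A=cv2.resize(a['pixels'][195:315,200:345],None,fx=5,fy=5,interpolation=cv2.INTER_CUBIC)
B=cv2.resize(b['pixels'][165:285,300:380],None,fx=5,fy=5,interpolation=cv2.INTER_CUBIC)
im=np.hstack([A,B])[:,:,::-1]
im=cv2.resize(im,None,fx=.7,fy=.7); print(im.shape)
cv2.imwrite('pics/crop.png',im)
g=lambda c:np.round(proj(c,[[.584,-.295,.215],[.448,-.336,.08],[.581,-.353,.16]]),1).tolist()
print(g(a),g(b))
E
```

```text
(420, 788, 3)
[[282.7, 210.8], [220.1, 276.2], [281.8, 246.7]] [[344.2, 208.9], [350.8, 265.4], [362.1, 214.2]]
```

View pics/crop.png

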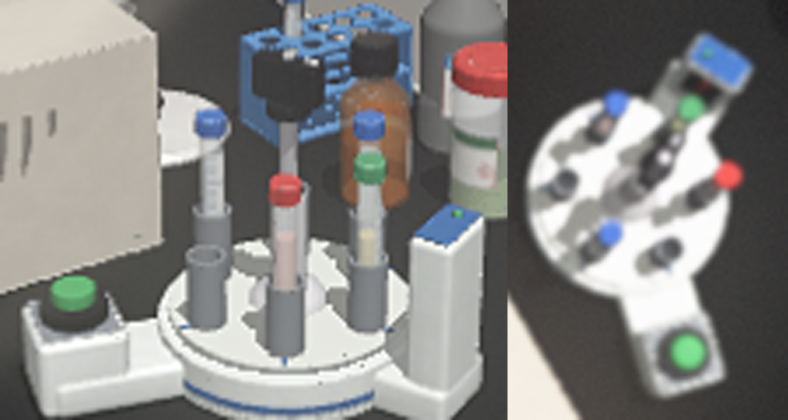

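```bash
python3 - <<'E'
from look import *
import pickle
a=camera('side');b=camera('top')
pickle.dump((a,b),open('c0.pkl','wb'))
def mask(c,x,y,th):
    e=np.array([[i*.023,j*.008,k*.015] for i in(-1,1) for j in(-1,1) for k in(-1,1)])
    P=e@R.from_euler('z',th).as_matrix().T+[x,y,.2]
    h=cv2.convexHull((proj(c,P)*16).astype(np.int32))
    m=np.zeros((420*1,560),np.uint8);cv2.fillConvexPoly(m,h,255,cv2.LINE_AA,4);return m/255.
out=[]
G=[cv2.cvtColor(c['pixels'],cv2.COLOR_RGB2GRAY).astype(float) for c in(a,b)]
def sc(c,g,x,y,th):
    m=mask(c,x,y,th);mb=(cv2.dilate(m,np.ones((5,5)))-m)
    return (g*mb).sum()/mb.sum()-(g*m).sum()/m.sum()
for th in range(0,180,5):
  best=max((sc(a,G[0],.584+dx,-.295+dy,np.radians(th))+sc(b,G[1],.584+dx,-.295+dy,np.radians(th)),dx,dy) for dx in np.arange(-.008,.009,.002) for dy in np.arange(-.008,.009,.002))
  out.append((best[0],th,sc(a,G[0],.584+best[1],-.295+best[2],np.radians(th)),best[1],best[2]))
for o in sorted(out)[::-1][:9]:print(np.round(o,3))
# overlay best and perpendicular
th=max(out)
B=[]
for c,(u,v) in((a,(263,190)),(b,(322,190))):
    S=8
    im=cv2.resize(c['pixels'][v:v+45,u:u+45],None,fx=S,fy=S,interpolation=cv2.INTER_NEAREST)[:,:,::-1].copy()
    B.append(im.copy())
    e=np.array([[i*.023,j*.008,k*.015] for k in(-1,1) for i,j in((-1,-1),(-1,1),(1,1),(1,-1))])
    P=proj(c,e@R.from_euler('z',np.radians(th[1])).as_matrix().T+[.584+th[3],-.295+th[4],.2])
    q=((P-[u,v]+.5)*S).astype(int)
    for k in(0,4): cv2.polylines(im,[q[k:k+4].reshape(-1,1,2)],True,(0,255,255),1)
    B.append(im)
im=np.vstack([np.hstack(B[:2]),np.hstack(B[2:])]);im=cv2.resize(im,(600,600));cv2.imwrite('pics/ov.png',im)
E
```

```text
[9.3957e+01 1.5500e+02 2.1889e+01 2.0000e-03 0.0000e+00]
[9.3131e+01 1.5000e+02 2.3659e+01 0.0000e+00 2.0000e-03]
[9.1664e+01 1.6000e+02 2.1289e+01 2.0000e-03 0.0000e+00]
[ 8.8219e+01  1.4500e+02  2.5666e+01 -2.0000e-03  4.0000e-03]
[8.7051e+01 1.6500e+02 2.0916e+01 2.0000e-03 0.0000e+00]
[8.3710e+01 1.7000e+02 2.1663e+01 0.0000e+00 2.0000e-03]
[8.1448e+01 1.7500e+02 2.1309e+01 0.0000e+00 4.0000e-03]
[ 8.0432e+01  1.4000e+02  2.7111e+01 -2.0000e-03  4.0000e-03]
[7.8060e+01 0.0000e+00 2.1564e+01 0.0000e+00 4.0000e-03]
```

View pics/ov.png

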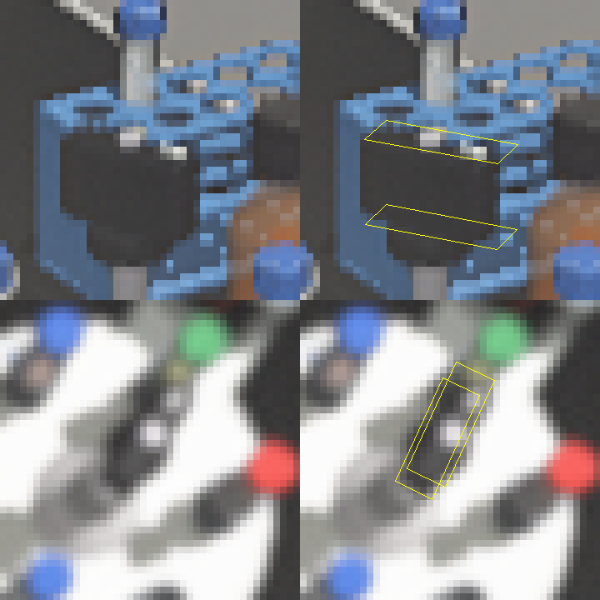

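The side crop shows the bar from column ~272 to ~292 and the top crop shows it pointing along the reader direction. My overlay sits about 1–2 px too far right. I'll refine it by triangulating the caps and the button.

```bash
python3 - <<'E'
from look import *
import pickle
a,b=pickle.load(open('c0.pkl','rb'))
def blob(c,lo,hi,P,r=9):
    h=cv2.cvtColor(c['pixels'],cv2.COLOR_RGB2HSV);m=cv2.inRange(h,lo,hi)
    u=proj(c,P)[0];yy,xx=np.mgrid[:420,:560];m=(m>0)&(np.hypot(xx-u[0],yy-u[1])<r)
    return np.array([xx[m].mean(),yy[m].mean()]),m.sum()
red=((170,100,60),(180,255,255));gr=((45,70,50),(85,255,255));bl=((105,100,60),(125,255,255))
res={}
for n,col,P in(('red',red,[.581,-.353,.155]),('green',gr,[.632,-.327,.155]),('back',bl,[.534,-.263,.155]),('blue',bl,[.634,-.268,.155]),('button',gr,[.447,-.336,.078])):
    ua,ub=blob(a,*col,P),blob(b,*col,P);res[n]=tri(a,ua[0],b,ub[0]);print(n,ua[1],ub[1],np.round(res[n],4),np.round(onz(b,ub[0],P[2]),4),np.round(onz(a,ua[0],P[2]),4))
ax=(res['green']+res['back'])/2;d=res['green']-res['back'];print(ax,np.degrees(np.arctan2(d[1],d[0])),np.linalg.norm(d[:2]))
v=res['red']-ax;print(np.degrees(np.arctan2(v[1],v[0])),np.linalg.norm(v[:2]));v=res['blue']-ax;print(np.degrees(np.arctan2(v[1],v[0])),np.linalg.norm(v[:2]))
# knob ends in side: cols 272..292.5, bar mid-row
print(onz(a,[282.3,215.5],.2), tri(a,[282.3,215.5],b,[343.0,210.5]))
E
```

```text
** On entry to DLASCL parameter number  4 had an illegal value
 ** On entry to DLASCL parameter number  4 had an illegal value<stdin>:7: RuntimeWarning: Mean of empty slice.
  ret = ret.dtype.type(ret / rcount)
Traceback (most recent call last):
  File "look.py", line 22, in tri
    return np.linalg.lstsq(np.vstack(A),np.hstack(b),rcond=None)[0]
           ~~~~~~~~~~~~~~~^^^^^^^^^^^^^^^^^^^^^^^^^^^^^^^^^^^^^^
numpy.linalg.LinAlgError: SVD did not converge in Linear Least Squares
```

```bash
python3 - <<'E'
from look import *
import pickle
a,b=pickle.load(open('c0.pkl','rb'))
def blob(c,f,P,r=9):
    p=c['pixels'].astype(int);m=f(p[...,0],p[...,1],p[...,2])
    u=proj(c,P)[0];yy,xx=np.mgrid[:420,:560];m=m&(np.hypot(xx-u[0],yy-u[1])<r)
    return np.array([xx[m].mean(),yy[m].mean()]),m.sum()
red=lambda r,g,b:(r>g+60)&(r>b+60);gr=lambda r,g,b:(g>r+35)&(g>b+20);bl=lambda r,g,b:(b>r+60)&(b>g+40)
res={}
for n,col,P in(('red',red,[.581,-.353,.155]),('green',gr,[.632,-.327,.155]),('back',bl,[.534,-.263,.155]),('blue',bl,[.634,-.268,.155]),('button',gr,[.447,-.336,.078])):
    ua,ub=blob(a,col,P),blob(b,col,P);res[n]=tri(a,ua[0],b,ub[0]);print(n,ua[1],ub[1],np.round(res[n],4),np.round(onz(b,ub[0],P[2]),4),np.round(onz(a,ua[0],P[2]),4))
ax=(res['green']+res['back'])/2;d=res['green']-res['back'];print(ax,np.degrees(np.arctan2(d[1],d[0])),np.linalg.norm(d[:2]))
v=res['red']-ax;print(np.degrees(np.arctan2(v[1],v[0])),np.linalg.norm(v[:2]));v=res['blue']-ax;print(np.degrees(np.arctan2(v[1],v[0])),np.linalg.norm(v[:2]))
print(onz(a,[282.3,215.5],.2), tri(a,[282.3,215.5],b,[343.0,210.5]))
E
```

```text
red 75 49 [ 0.5798 -0.3554  0.1563] [ 0.5805 -0.3557  0.155 ] [ 0.5793 -0.3531  0.155 ]
green 71 41 [ 0.6315 -0.3275  0.1553] [ 0.6325 -0.3275  0.155 ] [ 0.6307 -0.3272  0.155 ]
back 56 37 [ 0.5336 -0.264   0.1553] [ 0.534  -0.2641  0.155 ] [ 0.5332 -0.2636  0.155 ]
blue 64 39 [ 0.6346 -0.269   0.1556] [ 0.6358 -0.2691  0.155 ] [ 0.6337 -0.2683  0.155 ]
button 103 87 [ 0.449  -0.3377  0.0757] [ 0.4491 -0.3372  0.078 ] [ 0.4493 -0.3414  0.078 ]
[ 0.58256549 -0.29575417  0.15532432] -32.92842040670559 0.11666430117175274
-92.65152524879457 0.05970561126260371
27.174301374835505 0.05848986096070717
[ 0.58322507 -0.2862619   0.2       ] [ 0.5825731  -0.29394061  0.20346407]
```

```bash
python3 - <<'E'
from look import *
import pickle
a,b=pickle.load(open('c0.pkl','rb'))
print(tri(a,[155,229],b,[342,318]),tri(a,[244,202],b,[298,248]))
for z in(.15,.2): print(z,onz(b,[342,318],z),onz(b,[298,248],z),onz(a,[155,229],z),onz(a,[244,202],z))
E
```

```text
[ 0.3090212  -0.29450804  0.17428412] [ 0.49041482 -0.17951015  0.18538015]
0.15 [ 0.30805116 -0.29840862  0.15      ] [ 0.48851165 -0.18214689  0.15      ] [ 0.29559565 -0.24531986  0.15      ] [ 0.49017647 -0.09657274  0.15      ]
0.2 [ 0.31202939 -0.28995355  0.2       ] [ 0.48413057 -0.1790773   0.2       ] [ 0.32116166 -0.34653424  0.2       ] [ 0.49745049 -0.21177042  0.2       ]
```

```bash
python3 - <<'E'
import pickle,cv2,numpy as np
a,b=pickle.load(open('c0.pkl','rb'))
A=cv2.resize(a['pixels'][160:300,100:260],None,fx=2.5,fy=2.5);B=cv2.resize(b['pixels'][235:375,195:355],None,fx=2.5,fy=2.5)
cv2.imwrite('pics/box.png',np.hstack([A,B])[:,:,::-1])
E
```

```text
(no output)
```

View pics/box.png

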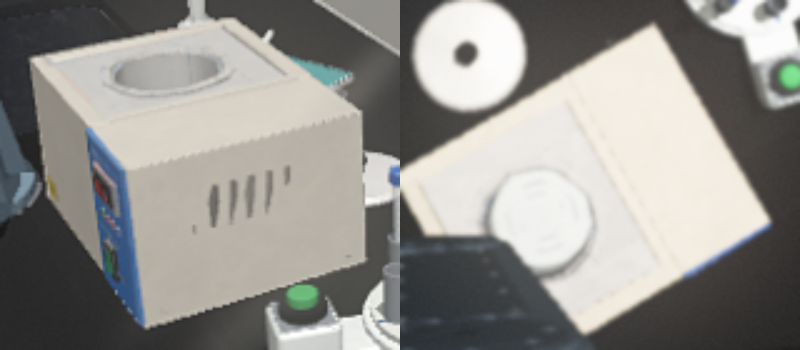

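send_rows(series=[[[0, 0, -8], [0, 0, 50], -1], [[0, 0, -16], [20, 12, 95], -1], [[0, 0, -24], [70, 42, 100], -1], [[0, 0, -32], [120, 73, 100], -1], [[0, 0, -40], [172, 104, 100], -1], [[0, 0, -49], [224, 136, 100], -1], [[0, 0, -49], [276, 167, 100], -1], [[0, 0, -49], [328, 199, 100], -1], [[0, 0, -49], [380, 230, 80], -1], [[0, 0, -49], [426, 258, 60], -1]])

```text
time_s: 2.55
eef_pos: [0.5845, -0.294, 0.2913]
eef_rot: [0.0, 0.958, -0.285, 0.001]
wrist_force: [-0.5, -0.6, -0.0]
opening: 1.004
grasp_force: 0.0
```

send_rows(series=[[[0, 0, 0], [-1, -1, -25], -1], [[0, 0, 0], [-1, -1, -50], -1], [[0, 0, 0], [-1, -1, -65], -1], [[0, 0, 0], [-1, -1, -65], -1]])

```text
time_s: 3.05
eef_pos: [0.5809, -0.296, 0.225]
eef_rot: [-0.0, 0.958, -0.286, -0.001]
wrist_force: [-0.6, -1.2, -0.3]
opening: 1.002
grasp_force: 0.0
```

```bash
python3 - <<'E'
from look import *
print({k:np.round(v,4) for k,v in telemetry.get_obs().items()})
a=camera('side');b=camera('top')
A=cv2.resize(a['pixels'][180:270,220:345],None,fx=4,fy=4);B=cv2.resize(b['pixels'][165:255,300:375],None,fx=4,fy=4)
cv2.imwrite('pics/pre.png',np.hstack([A,B])[:,:,::-1])
E
```

```text
{'time_s': np.float64(3.05), 'q': array([-0.6529,  0.3558,  1.4032,  0.    ,  1.3851,  1.4976]), 'dq': array([-0.0025, -0.0254, -0.0326, -0.0004,  0.0115,  0.0015]), 'joint_efforts': array([ 1.43200e-01, -5.27762e+01, -3.48910e+01,  8.40000e-03,
       -1.43500e-01,  0.00000e+00]), 'eef_pos': array([ 0.5809, -0.296 ,  0.225 ]), 'eef_rot': array([-4.000e-04,  9.583e-01, -2.858e-01, -1.200e-03]), 'wrist_force': array([-0.5946, -1.1868, -0.3134]), 'torque': array([-0.0105, -0.025 , -0.0003]), 'grasp_force': np.float64(0.0), 'opening': np.float64(1.0024)}
```

View pics/pre.png

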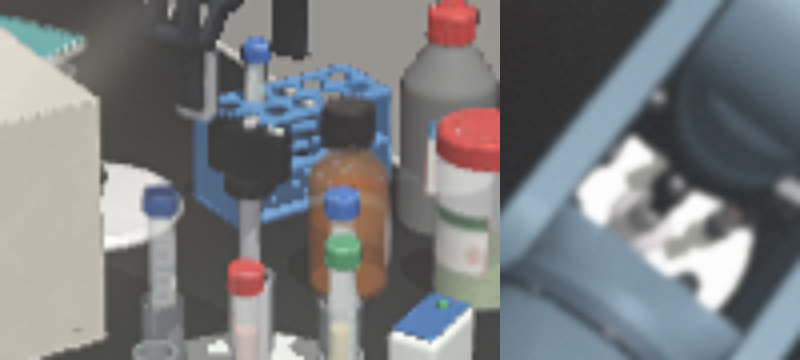

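The knob (about 282,217 full-frame) sits between the two open fingers at (271,205) and (292,192). Now I lower and grip.

send_rows(series=[[[0, 0, 0], [0, 0, -18], -1], [[0, 0, 0], [0, 0, -34], -1], [[0, 0, 0], [0, 0, -34], -1], [[0, 0, 0], [0, 0, -34], 0.3], [[0, 0, 0], [0, 0, -34], 0.6], [[0, 0, 0], [0, 0, -34], 1], [[0, 0, 0], [0, 0, -34], 1], [[0, 0, 0], [0, 0, -34], 1]])

```text
time_s: 4.15
eef_pos: [0.5825, -0.2954, 0.193]
eef_rot: [-0.001, 0.958, -0.285, 0.001]
wrist_force: [2.2, 4.6, 3.3]
opening: 0.172
grasp_force: 61.6
```

send_rows(series=[[[0, 0, 0], [0, 0, 0], 1], [[0, 0, 0], [0, 0, 0], 1], [[0, 0, 0], [0, 0, 0], 1]])

```text
time_s: 4.53
eef_pos: [0.5825, -0.2954, 0.193]
eef_rot: [-0.001, 0.958, -0.285, 0.001]
wrist_force: [2.4, 4.1, 3.0]
opening: 0.172
grasp_force: 61.6
```

```bash
python3 -c "
from look import *
o=telemetry.get_obs();print(o['time_s'],o['eef_pos'],o['eef_rot'],o['wrist_force'],o['torque'],o['opening'],o['grasp_force'])"
```

```text
4.525 [ 0.58248851 -0.29536441  0.19298834] [-6.39628626e-04  9.58415252e-01 -2.85375660e-01  7.26393483e-04] [2.38282661 4.07692182 3.01459638] [ 0.55971954 -0.34872911 -0.07475454] 0.17151352024958585 61.62809193134308
```

send_rows(series=[[[0, 0, 0], [0, 0, 2], 1], [[0, 0, 0], [0, 0, 4], 1], [[0, 0, 0], [0, 0, 6], 1], [[0, 0, 0], [0, 0, 8], 1], [[0, 0, 0], [0, 0, 8], 1], [[0, 0, 0], [0, 0, 8], 1]])

```text
time_s: 5.28
eef_pos: [0.5823, -0.2953, 0.1988]
eef_rot: [-0.001, 0.958, -0.285, 0.0]
wrist_force: [6.9, 1.1, -8.3]
opening: 0.172
grasp_force: 60.2
```

send_rows(series=[[[0, 0, 0], [0, 0, 1], 1], [[0, 0, 0], [0, 0, 2], 1], [[0, 0, 0], [0, 0, 2], 1]])

```text
time_s: 5.65
eef_pos: [0.5822, -0.2953, 0.2007]
eef_rot: [-0.001, 0.958, -0.285, 0.0]
wrist_force: [7.0, 2.0, -8.2]
opening: 0.169
grasp_force: 60.1
```

send_rows(series=[[[0, 0, 3], [0, 0, 0], 1], [[0, 0, 6], [0, 0, 0], 1], [[0, 0, 9], [0, 0, 0], 1], [[0, 0, 12], [0, 0, 0], 1], [[0, 0, 12], [0, 0, 0], 1]])

```text
time_s: 6.28
eef_pos: [0.5823, -0.2953, 0.2007]
eef_rot: [-0.001, 0.983, -0.183, 0.0]
wrist_force: [6.6, 2.5, -8.2]
opening: 0.174
grasp_force: 60.1
```

```bash
cat > st.py <<'E'
from look import *
o=telemetry.get_obs();w,x,y,z=o['eef_rot'];yr=R.from_quat([x,y,z,w]).apply([0,1,0])
print('t',round(o['time_s'],2),'pos',np.round(o['eef_pos']*1000,1),'turn',round(np.degrees(np.arctan2(yr[1],yr[0]))%360-236.84,2),'tilt',np.round(R.from_quat([x,y,z,w]).apply([0,0,1]),4),'F',np.round(o['wrist_force'],1),'T',np.round(o['torque'],3),'op',round(float(o['opening']),3),'q6',o['q'][5])
E
python3 st.py
```

```text
t 6.28 pos [ 582.3 -295.3  200.7] turn 12.03 tilt [ 8.0e-04  1.6e-03 -1.0e+00] F [ 6.6  2.5 -8.2] T [ 0.136 -1.021  0.05 ] op 0.174 q6 1.2874654303226345
```

send_rows(series=[[[0, 0, 4], [0, 0, 0], 1], [[0, 0, 8], [0, 0, 0], 1], [[0, 0, 12], [0, 0, 0], 1], [[0, 0, 16], [0, 0, 0], 1], [[0, 0, 20], [0, 0, 0], 1], [[0, 0, 24], [0, 0, 0], 1], [[0, 0, 28], [0, 0, 0], 1], [[0, 0, 32], [0, 0, 0], 1], [[0, 0, 35], [0, 0, 0], 1], [[0, 0, 35], [0, 0, 0], 1]])

```text
time_s: 7.52
eef_pos: [0.5823, -0.2955, 0.2007]
eef_rot: [-0.001, 0.993, 0.121, 0.001]
wrist_force: [6.3, 2.0, -7.6]
opening: 0.173
grasp_force: 60.2
```

```bash
python3 st.py; python3 - <<'E'
from look import *
a=snap('side','m.png')
r=spotter.landmark_of('red_tube_mid','side')[:1];print(r)
r=spotter.landmark_of('green_tube_mid','side')[:1];print(r)
E
```

```text
t 7.53 pos [ 582.3 -295.5  200.7] turn 47.03 tilt [ 9.0e-04  1.4e-03 -1.0e+00] F [ 6.3  2.  -7.6] T [ 0.03  -1.117  0.079] op 0.173 q6 0.676623689028342
[{'xyz': [0.6172, -0.3353, 0.1009], 'conf': 0.75}]
[{'xyz': [0.6371, -0.2819, 0.1011], 'conf': 0.77}]
```

send_rows(series=[[[0, 0, 0], [0, 0, -1], 1], [[0, 0, 0], [0, 0, -2], 1], [[0, 0, 0], [0, 0, -2.5], 1], [[0, 0, 0], [0, 0, -2.5], 1]])

```text
time_s: 8.18
eef_pos: [0.5823, -0.2955, 0.199]
eef_rot: [-0.0, 0.993, 0.12, 0.001]
wrist_force: [4.6, 1.6, -4.8]
opening: 0.173
grasp_force: 60.8
```

```bash
python3 st.py
```

```text
t 8.18 pos [ 582.3 -295.5  199. ] turn 46.99 tilt [ 0.0012  0.0011 -1.    ] F [ 4.6  1.6 -4.8] T [ 0.218 -0.888  0.092] op 0.173 q6 0.6772129475235572
```

send_rows(series=[[[0, 0, 0], [0, 0, -1], 1], [[0, 0, 0], [0, 0, -2], 1], [[0, 0, 1.2], [0, 0, -2], 1], [[0, 0, 2.5], [0, 0, -2], 1], [[0, 0, 2.5], [0, 0, -2], 1]])

```text
time_s: 8.8
eef_pos: [0.5824, -0.2956, 0.1987]
eef_rot: [-0.0, 0.99, 0.142, 0.001]
wrist_force: [3.0, 4.2, 3.3]
opening: 0.174
grasp_force: 61.7
```

```bash
python3 st.py
```

```text
t 8.8 pos [ 582.4 -295.6  198.7] turn 49.51 tilt [ 1.8e-03  4.0e-04 -1.0e+00] F [3.  4.2 3.3] T [ 0.662 -0.453  0.054] op 0.174 q6 0.6333614953343268
```

Still on the land, pressing lightly. Slide on.

send_rows(series=[[[0, 0, 1.2], [0, 0, 0], 1], [[0, 0, 2.5], [0, 0, 0], 1], [[0, 0, 2.5], [0, 0, 0], 1]])

```text
time_s: 9.18
eef_pos: [0.5824, -0.2957, 0.1984]
eef_rot: [-0.0, 0.987, 0.164, 0.001]
wrist_force: [4.0, 4.5, 1.7]
opening: 0.172
grasp_force: 61.5
```

```bash
python3 st.py
```

```text
t 9.18 pos [ 582.4 -295.7  198.4] turn 52.0 tilt [ 1.8e-03  5.0e-04 -1.0e+00] F [4.  4.5 1.7] T [ 0.573 -0.626  0.1  ] op 0.172 q6 0.5897456578810797
```

send_rows(series=[[[0, 0, 0.8], [0, 0, 0], 1], [[0, 0, 1.5], [0, 0, 0], 1], [[0, 0, 1.5], [0, 0, 0], 1]])

```text
time_s: 9.55
eef_pos: [0.5823, -0.2955, 0.1968]
eef_rot: [-0.0, 0.984, 0.177, 0.001]
wrist_force: [6.2, 3.2, -5.1]
opening: 0.172
grasp_force: 60.5
```

```bash
python3 st.py
```

```text
t 9.55 pos [ 582.3 -295.5  196.8] turn 53.5 tilt [ 0.0012  0.0011 -1.    ] F [ 6.2  3.2 -5.1] T [ 0.236 -1.158  0.112] op 0.172 q6 0.5635737261823229
```

It dropped into the notch. I'll centre it by 1°, then lower it fully.

send_rows(series=[[[0, 0, 1], [0, 0, 0], 1], [[0, 0, 1], [0, 0, -1], 1], [[0, 0, 1], [0, 0, -2], 1], [[0, 0, 1], [0, 0, -3], 1], [[0, 0, 1], [0, 0, -3], 1]])

```text
time_s: 10.18
eef_pos: [0.5823, -0.2956, 0.1936]
eef_rot: [-0.0, 0.983, 0.185, 0.001]
wrist_force: [6.9, 2.0, -6.6]
opening: 0.172
grasp_force: 60.4
```

```bash
python3 st.py
```

```text
t 10.18 pos [ 582.3 -295.6  193.6] turn 54.49 tilt [ 0.0011  0.0011 -1.    ] F [ 6.9  2.  -6.6] T [ 0.207 -1.19   0.027] op 0.172 q6 0.546336753496213
```

send_rows(series=[[[0, 0, 0], [0, 0, 0], 0.5], [[0, 0, 0], [0, 0, 0], 0], [[0, 0, 0], [0, 0, 0], 0], [[0, 0, 0], [0, 0, 0], 0], [[0, 0, 0], [0, 0, 20], 0], [[0, 0, 0], [0, 0, 60], 0], [[0, 0, 0], [0, 0, 80], 0], [[0, 0, 0], [0, 0, 80], 0]])

```text
time_s: 11.18
eef_pos: [0.5826, -0.297, 0.2776]
eef_rot: [0.002, 0.983, 0.185, 0.002]
wrist_force: [0.2, -0.6, -1.2]
opening: 0.501
grasp_force: 0.0
```

```bash
python3 st.py; python3 - <<'E'
from look import *
a=camera('side')
for t in('red_tube_mid','knob_grip','read_button_top','green_tube_mid'): print(t,[(np.round(d['xyz'],4),d['conf']) for d in spotter.landmark_of(t,'side')[:2]])
cv2.imwrite('pics/after.png',cv2.resize(a['pixels'][180:320,195:345],None,fx=4,fy=4,interpolation=cv2.INTER_CUBIC)[:,:,::-1])
E
```

```text
t 11.18 pos [ 582.6 -297.   277.6] turn 54.47 tilt [ 0.0039 -0.003  -1.    ] F [ 0.2 -0.6 -1.2] T [ 0.016  0.036 -0.035] op 0.501 q6 0.5463674836360662
red_tube_mid [(array([ 0.6258, -0.3319,  0.1043]), 0.71)]
knob_grip [(array([ 0.5838, -0.2975,  0.1997]), 0.64)]
read_button_top [(array([ 0.4487, -0.3346,  0.0787]), 0.64)]
green_tube_mid [(array([ 0.6334, -0.2773,  0.1013]), 0.43)]
```

View pics/after.png

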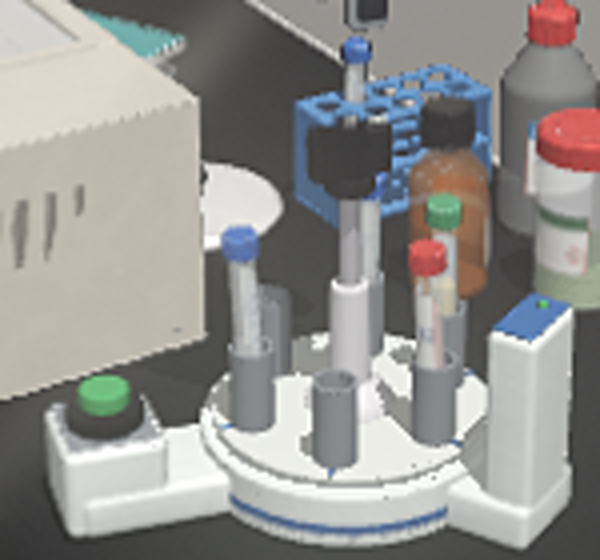

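The knob is down: the collar's lower edge is back at row ~229, as at the start. The red tube is upright in front of the reader, about 7 mm off. Now I go to the button with the fingers shut.

send_rows(series=[[[0, 0, 0], [-30, -9, 0], 1], [[0, 0, 0], [-75, -23, 0], 1], [[0, 0, 0], [-110, -34, 0], 1], [[0, 0, 0], [-134, -42, 0], 1], [[0, 0, 0], [-134, -42, -50], 1], [[0, 0, 0], [-134, -42, -100], 1], [[0, 0, 0], [-134, -42, -145], 1], [[0, 0, 0], [-134, -42, -175], 1], [[0, 0, 0], [-134, -42, -182], 1], [[0, 0, 0], [-134, -42, -182], 1]])

```text
time_s: 12.68
eef_pos: [0.4476, -0.3382, 0.0927]
eef_rot: [-0.0, 0.983, 0.185, -0.0]
wrist_force: [-0.2, -0.4, -0.1]
opening: 0.001
grasp_force: 0.0
```

```bash
python3 st.py
```

```text
t 12.68 pos [ 447.6 -338.2   92.7] turn 54.46 tilt [-4.e-04  6.e-04 -1.e+00] F [-0.2 -0.4 -0.1] T [-0.016  0.014  0.033] op 0.001 q6 0.3402989412999505
```

send_rows(series=[[[0, 0, 0], [1, 0, -5], 1], [[0, 0, 0], [1, 0, -10], 1], [[0, 0, 0], [1, 0, -13], 1], [[0, 0, 0], [1, 0, -15], 1], [[0, 0, 0], [1, 0, -17], 1], [[0, 0, 0], [1, 0, -18.5], 1], [[0, 0, 0], [1, 0, -18.5], 1]])

```text
time_s: 13.55
eef_pos: [0.4488, -0.3384, 0.0745]
eef_rot: [0.0, 0.983, 0.185, 0.0]
wrist_force: [-0.9, 1.6, 4.3]
opening: 0.002
grasp_force: 2.3
```

```bash
python3 st.py
```

```text
t 13.55 pos [ 448.8 -338.4   74.5] turn 54.46 tilt [ 3.e-04 -3.e-04 -1.e+00] F [-0.9  1.6  4.3] T [ 0.157  0.062 -0.013] op 0.002 q6 0.3416527177450419
```

Nearly at the bottom; I'll press until the force shows the stop.

send_rows(series=[[[0, 0, 0], [0, 0, -1], 1], [[0, 0, 0], [0, 0, -2], 1], [[0, 0, 0], [0, 0, -3], 1], [[0, 0, 0], [0, 0, -3], 1]])

```text
time_s: 14.05
eef_pos: [0.4489, -0.3386, 0.0737]
eef_rot: [0.0, 0.983, 0.185, 0.0]
wrist_force: [-6.6, 6.6, 22.6]
opening: 0.003
grasp_force: 11.3
```

```bash
python3 st.py
```

```text
t 14.05 pos [ 448.9 -338.6   73.7] turn 54.49 tilt [ 1.e-04 -6.e-04 -1.e+00] F [-6.6  6.6 22.6] T [ 1.114  1.104 -0.041] op 0.003 q6 0.341643055828186
```

The button is at its stop (22 N). Retreat.

send_rows(series=[[[0, 0, 0], [0, 0, 5], 1], [[0, 0, 0], [0, 0, 20], 1], [[0, 0, 0], [0, 0, 60], 1], [[0, 0, 0], [0, 0, 110], 1], [[0, 0, 0], [0, 0, 160], 1], [[0, 0, 0], [0, 0, 200], 1], [[0, 0, 0], [0, 0, 200], 1], [[0, 0, 0], [0, 0, 200], 1]])

```text
time_s: 15.05
eef_pos: [0.4482, -0.3379, 0.2707]
eef_rot: [-0.0, 0.983, 0.185, -0.0]
wrist_force: [-0.4, 0.2, -0.8]
opening: -0.0
grasp_force: 0.0
```

```bash
python3 st.py; python3 - <<'E'
from look import *
a=camera('side')
for t in('red_tube_mid','knob_grip','read_button_top'): print(t,[(np.round(d['xyz'],4),d['conf']) for d in spotter.landmark_of(t,'side')[:1]])
cv2.imwrite('pics/end.png',cv2.resize(a['pixels'][180:320,195:345],None,fx=4,fy=4,interpolation=cv2.INTER_CUBIC)[:,:,::-1])
E
```

```text
t 15.05 pos [ 448.2 -337.9  270.7] turn 54.46 tilt [-7.e-04  7.e-04 -1.e+00] F [-0.4  0.2 -0.8] T [-0.038 -0.003  0.004] op -0.0 q6 0.3416565446464409
red_tube_mid [(array([ 0.6249, -0.3311,  0.1005]), 0.56)]
knob_grip [(array([ 0.5846, -0.2966,  0.2014]), 0.58)]
read_button_top [(array([ 0.4483, -0.3358,  0.0757]), 0.69)]
```

View pics/end.png

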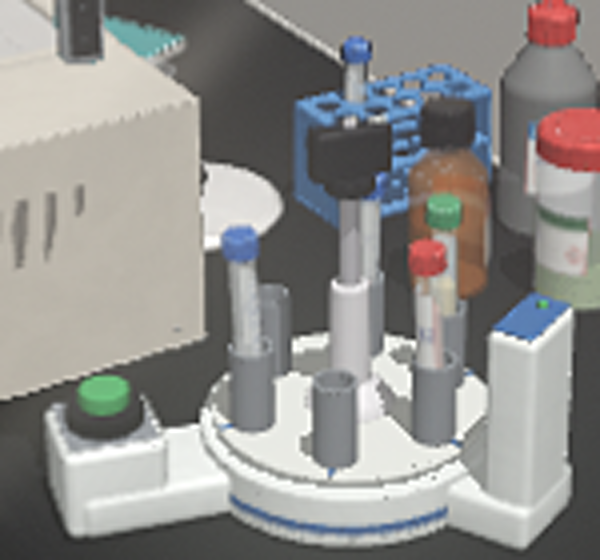

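The picture matches the one before the press: button up at crop (103,395), knob down with its collar bottom at crop row 197, and the red tube upright at (428,300).

```bash
python3 -c "
from bench import ctrl;print(ctrl.hand_in())"
```

```text
the job is handed in; nothing more can be done
None
```

I handed the job in: the red-capped tube is at the reader with the knob locked in its notch (found at about 54°), the green button was pressed to its stop and is up again, and the arm is clear; the hand-in gave no verdict.

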